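# Index the dark ring to the dial gauge

### The arm

A 7-joint arm with a two-finger parallel gripper is mounted at the origin on the work surface; the furniture and walls round the work are solid. World frame = base frame: x ahead of the robot, y to its left, z up, the work surface at z = 0. Lengths are in m, angles in rad, forces in N, time in s.
With the tool pointing down it reaches from about 0.425 to 0.925 m from the base axis. Payload 6.8 kg.
Tool frame: the origin (TCP) lies at the very end of the fingers, on their centre line; the grasp point (between the pads) lies 19 mm behind it; z points along the fingers, y is the line along which they close (so a half turn about z gives the same grasp; the last joint's range is limited). The gripper opens to 85 mm and grips with 20 to 120 N. Pads are 22 mm wide; open, the fingers measure 114 mm over their backs; the gripper's body (76 mm by 85 mm) begins 54 mm behind the grasp point. The pads swing forward as they close: fully open they stand 13 mm farther back than shut.
Start: joints at [-1.382, 0.477, 0.022, 1.555, -0.011, 1.109, -0.083], TCP at [0.197, 0.646, 0.199] pointing down, gripper open.
Joint ranges: [-2.96, 2.96], [-0.34, 2.1], [-1.41, 1.46], [0.24, 2.44], [-1.37, 4.51], [0.17, 1.92], [-2.96, 2.96]. Speed limits (rad/s): [2.39, 2.39, 3.14, 3.14, 3.14, 3.14, 3.14].

### API

Orientations are given as a unit quaternion [w, x, y, z].
In Python, from station import bot gives the robot as it stands.
- The arm moves only by the tool apply_moves, never from a script. Its argument "deltas" is a list of rows, each a list of 3 entries, a list of its own where there are three numbers: the closure, from 0 (fully open) to 1 (shut), then the shift along the tool's x, y, z in units of 0.2 m (1.0 is 0.2 m), then the turn about the tool's z in units of 2 pi rad (1.0 is 2 pi rad). A call has 1 to 12 rows; each row is the pose to reach, as a shift and turn from the pose commanded when the call began, along the tool's axes at that moment, turning the shorter way round; what a row does not reach only later rows make up. A row lasts 1/10 s, in which the tool goes at most 50 mm and 8.59 degrees, less where a joint would pass 70% of its speed; a pose out of reach is approached as far as the arm can. A call with a number of a shift or a turn outside -1 to 1 is refused whole. A call with a gripper value outside its range is refused whole. The fingers move at their own pace and stop on an object; "squeeze" is the grip in N (left out, the last holds). Time passes only in rows, so rows that repeat a pose let the fingers close. It gives the time, the measured TCP pose, the force, the opening and the grip force at its end, in the units of the state.
- bot.get_obs(): the state, without advancing time (a new reading comes with each control period).
- bot.read_camera(name): name is "scene" or "top"; returns a dict with "color" (400x640x3 uint8, red, green, blue), "intrinsics" (3x3 intrinsics, pixels), "pose" (4x4, takes a point from camera to world coordinates). Camera axes: x right, y down, z forward; pixel columns grow to the right and rows downward; lengths in m; the calibration is good to about 2 mm. A picture is of the moment at which its call begins. There is no depth.
- bot.hand_in(): hands the job in; it is judged then, once.
Trained networks look in a picture, given as the dict that the camera call returned (one of the last four; its "shot" number tells which), for a name from the list of things; names that differ only in an ending like _2 or _b are one class to them, and where a whole thing is asked for, a point or a joint stands for the part that bears it (a point fixed in the world has none). Each returns a list of dicts, best first, with "confidence" (0 to 1); they miss things now and then, are a little off and sometimes report something else, mostly with a low value. They report only what shows in the picture. A call takes as long as a camera call. They do not tell look-alikes from the thing itself.
- bot.look_for(picture, target): "point" ([x, y, z] in m, in world coordinates, good to about 4 mm: the middle of the surface that is visible of it).
The state is a dict: "t": time; "q": joint angles; "joint_vel": joint speeds; "joint_torque": joint torques, N m; "eef_pos": TCP position; "tool_rot": TCP orientation; "contact_force": force on the tool from outside, world axes, zero at the start; "torque": the same for the moment, N m; "gripper_width": opening from 0.0 (shut) to 1.0 (fully open); "grasp_force": force on a finger pad.
Only numpy, scipy, OpenCV 4.12 (cv2) and the standard library are available. Lean on these libraries where they do the work, as an engineer would, in place of code of your own. Each camera call takes 0.05 s, during which the arm holds its last target. There are 200 camera calls.

### The job

Turn the three-armed ring carrier by pushing with a fingertip against the side of its arms until the dark ring stands squarely in front of the dial gauge's plunger, then take the hand away. Do not touch the rings or the gauge; all three rings must stay seated in their nests, and the things lying around must stay where they are.

Things in the scene. Friction and masses are not known exactly. Their poses are not given: they have to be found in the camera images.
- spindle (a point): Point on the vertical turning axis of the aluminium carrier, 84 mm above the bench. The carrier turns several turns either way with light friction (about 6 N at mid-arm; slow pushes do not make it coast) and stays where it is left. Its hub has 22 mm radius and rises to 97 mm. Under the arms are only a grey foot (55 mm radius, up to 18 mm high), its column (28 mm radius) and a rail 10 mm high.
- gauge_spot (a point): Fixed point 100 mm from the turning axis on the line to the dial gauge, 84 mm above the bench: the centre of the dark ring belongs over it. A yellow line on the low grey rail below the carrier (44 mm wide) shows this direction. The thin plunger of the gauge points along it at the axis and ends 139 mm from the axis, 94 mm above the bench.
- dark_ring_foot (a point): Centre of the underside of the dark ring: nearly black, 66 mm outside diameter, 20 mm high, loose, standing round the plug of one nest, so 100 mm from the axis (plus or minus 3 mm of play); its bearing from the axis is that of its arm, and the other two arms stand 120 degrees to either side.
- bright_ring_a_foot (a point): Centre of the underside of a bright steel ring, 66 mm outside diameter, 18 mm high, loose in another nest.
- bright_ring_b_foot (a point): Centre of the underside of a bright steel ring, 66 mm outside diameter, 16 mm high, loose in the third nest.
- carrier: The carrier; origin on its axis at bench height, x along one arm, z up. Three level arms 120 degrees apart: bars 16 mm wide, 60 to 84 mm above the bench, with bare sides to push on from 22 to 66 mm from the axis. Beyond, centred 100 mm from the axis, each has a round nest plate, 68 mm across, underside 74 and top 84 mm above the bench, with an 8 mm high plug inside the ring.
- gauge_foot: The fixed grey foot with rail, pedestal and dial gauge; origin on the turning axis at bench height, x towards the dial gauge, z up. The pedestal stands 170 to 238 mm from the axis, 62 mm wide and 84 mm high; the dial gauge, white face up, 56 mm wide, is fixed on it, top at 104 mm.
- ring_post_a: Obstacle: tall ribbed grey post, fixed, 357 mm high, foot about 90 mm across, origin at its foot. A lower stand, 190 mm high, is next to it on the robot's right, nearer the carrier (foot 130 x 140 mm). The carrier lies to the right of both, and nothing tall stands over it: come and go from above. Another post, 290 mm high, stands just in front of the robot's base.
- plug_gauge: Bystander: double-ended plug gauge lying flat, 22 x 104 x 22 mm, origin under its centre.
- grease_tin: Bystander: flat white tin with green lid, 67 mm diameter, 31 mm high, origin under its centre.
- v_block: Bystander: small steel V-block, 40 x 48 x 34 mm, origin under its centre.
Things that resemble listed ones, but are neither listed nor needed, are in the scene too. Leave any pink or yellow look-alike of the part that bears bright_ring_a_foot alone.

How it is judged:
On the way, in this order (a step that is already met when the one before it is completed fails the run):
1. a finger pushes on the carrier (contact force between the fingers and carrier above 0.3 N).
2. the dark ring is in front of the gauge (horizontal distance between dark_ring_foot and gauge_spot below 0.01 m), for 0.2 s.
At the end, for the whole second after the job is handed in: The dark ring's centre is within 10 mm (horizontally) of the gauge spot, the carrier is at rest, all three rings lie flat in their nests (3 mm in height, 0.06 rad tilt, 95 to 105 mm from the axis) and the three bystanders are within 15 mm of where they were (horizontal distance between dark_ring_foot and gauge_spot below 0.01 m and angular speed of carrier below 0.05 rad/s and z of dark_ring_foot in the frame of carrier between 0.081 and 0.087 m and angle between each of dark_ring_foot, bright_ring_a_foot, bright_ring_b_foot's own z axis and vertical below 0.06 rad and horizontal distance between dark_ring_foot and spindle between 0.095 and 0.105 m and z of bright_ring_a_foot in the frame of carrier between 0.081 and 0.087 m and horizontal distance between bright_ring_a_foot and spindle between 0.095 and 0.105 m and z of bright_ring_b_foot in the frame of carrier between 0.081 and 0.087 m and horizontal distance between bright_ring_b_foot and spindle between 0.095 and 0.105 m and distance of each of plug_gauge, grease_tin, v_block from where it was at the start of the episode below 0.015 m); the robot touches nothing.
It fails at once if a ring is touched by the robot (more than 1 N) (contact force between any of the fingers, the arm and dark_ring above 1 N or contact force between any of the fingers, the arm and bright_ring_a above 1 N or contact force between any of the fingers, the arm and bright_ring_b above 1 N).
It fails at once if a ring is lifted or leaves its nest (z of any of dark_ring_foot, bright_ring_a_foot, bright_ring_b_foot in the frame of carrier above 0.09 m or z of any of dark_ring_foot, bright_ring_a_foot, bright_ring_b_foot in the frame of carrier below 0.078 m or angle between any of dark_ring_foot, bright_ring_a_foot, bright_ring_b_foot's own z axis and vertical above 0.15 rad).
It fails at once if the gauge, its pedestal or the foot is touched (more than 2 N) (contact force between any of the fingers, the arm and gauge_foot above 2 N).
It fails at once if a bystander is shifted more than 15 mm (distance of any of plug_gauge, grease_tin, v_block from where it was at the start of the episode above 0.015 m).
It also fails if it takes over 40 s, if anything falls off the work surface, if the arm or the gripper's body presses on something with over 40 N, if the wrist force passes 120 N, or if a joint passes its speed limit or range.

## Working session

There is one attempt and no reset: what is moved stays moved. The work goes in short steps, Python scripts to look and compute and a tool call to move; the robot and the scene stay as the last step left them, time stands still between calls to the robot, and variables do not carry over. Pictures are saved under pics/ and viewed, at most 10 in all, crops included, and the job is handed in when it is done.

Besides the shell and the picture viewer there is one more tool, called in YAML: its name, and indented under it one key for each argument. apply_moves: Moves the arm, as the interface text tells. Its arguments: {"type":"object","properties":{"deltas":{"type":"array","items":{"type":"array"}},"squeeze":{"type":"number"}},"required":["deltas"]}

```bash
mkdir -p pics; python3 - <<'E'
from station import bot
import cv2,numpy as np
o=bot.get_obs();print(o['t'],o['eef_pos'],o['tool_rot'])
for n in ['top','scene']:
    p=bot.read_camera(n);cv2.imwrite(f'pics/{n}0.png',p['color'][:,:,::-1]);print(n,p['intrinsics'].tolist(),np.round(p['pose'],4).tolist())
    for t in ['dark_ring_foot','bright_ring_a_foot','carrier','gauge_foot','plug_gauge','grease_tin','v_block']:
        print(t,[(np.round(d['point'],3).tolist(),round(d['confidence'],2)) for d in bot.look_for(p,t)[:5]])
E
```

```text
0.0 [0.19725636 0.64486498 0.19844475] [-6.60105805e-05  1.47864610e-01  9.89007203e-01 -8.96966550e-04]
top [[391.05599559903544, 0.0, 310.6212618704316], [0.0, 391.05599559903544, 202.26130168387235], [0.0, 0.0, 1.0]] [[0.0118, -0.9944, 0.1047, 0.426], [-0.9994, -0.0082, 0.0348, -0.0812], [-0.0337, -0.1051, -0.9939, 0.9593], [0.0, 0.0, 0.0, 1.0]]
dark_ring_foot [([0.366, -0.266, 0.102], 0.74)]
bright_ring_a_foot [([0.492, -0.138, 0.1], 0.55), ([0.61, -0.2, 0.021], 0.53)]
carrier [([0.475, -0.25, 0.091], 0.67)]
gauge_foot [([0.402, -0.153, 0.012], 0.6), ([0.501, 0.16, 0.027], 0.36)]
plug_gauge [([0.412, 0.056, 0.019], 0.54), ([0.537, -0.305, 0.1], 0.23)]
grease_tin [([0.293, -0.144, 0.03], 0.93)]
v_block [([0.498, 0.164, 0.028], 0.76)]
scene [[386.1115139163737, 0.0, 321.7193685401704], [0.0, 386.1115139163737, 198.74946209392547], [0.0, 0.0, 1.0]] [[0.8583, -0.2566, 0.4443, 0.1045], [-0.5127, -0.4619, 0.7237, -0.7409], [0.0195, -0.849, -0.528, 0.5865], [0.0, 0.0, 0.0, 1.0]]
dark_ring_foot [([0.363, -0.266, 0.098], 0.71)]
bright_ring_a_foot [([0.393, 0.132, 0.012], 0.66), ([0.612, -0.181, 0.016], 0.5)]
carrier []
gauge_foot [([0.364, -0.116, 0.032], 0.96)]
plug_gauge []
grease_tin [([0.289, -0.152, 0.031], 0.9), ([0.473, -0.255, 0.084], 0.33)]
v_block [([0.49, 0.15, 0.025], 0.51)]
```

View pics/top0.png

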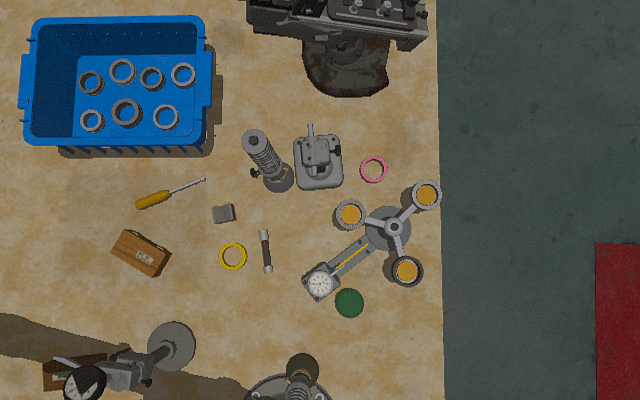

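View pics/scene0.png

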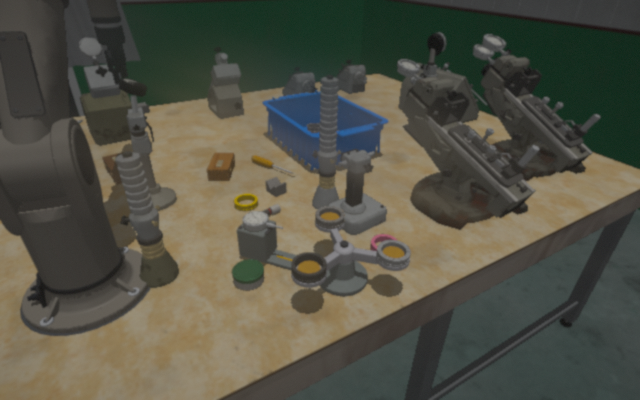

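The top view shows the hub at about (395,227), the dark ring at (405,271), bright rings at (351,214) and (426,195), and the gauge face at (320,283) with the yellow line leading to it. The carrier needs a clockwise turn of about 65°. I'll refine these positions.

```bash
cat > h.py <<'E'
import cv2,numpy as np
def ray(p,uv,z):
    d=np.linalg.inv(p['intrinsics'])@[uv[0],uv[1],1];T=np.array(p['pose']);d=T[:3,:3]@d
    return (T[:3,3]+d*(z-T[2,3])/d[2])[:2]
def blobs(p,lo,hi,box,amin):
    h=cv2.cvtColor(p['color'],cv2.COLOR_RGB2HSV);m=cv2.inRange(h,lo,hi)
    k=np.zeros_like(m);u0,v0,u1,v1=box;k[v0:v1,u0:u1]=255;m&=k
    n,l,s,c=cv2.connectedComponentsWithStats(m)
    return [(c[i],s[i,4],l==i) for i in range(1,n) if s[i,4]>=amin]
def measure(p,v=True):
    C=[(ray(p,c,.092),c,a) for c,a,_ in blobs(p,(12,120,100),(24,255,255),(330,170,450,300),120)]
    if v:
        for w,c,a in C: print('plug',w.round(4),c.round(1),a)
    P=np.array([c[0] for c in C])
    if len(P)==3:
        A=np.c_[2*P,np.ones(3)];x=np.linalg.solve(A,(P**2).sum(1));c=x[:2]
        print('centre',c.round(4),'r',np.sqrt(x[2]+c@c).round(4),'mean',P.mean(0).round(4))
        for q in P:print('bearing',np.degrees(np.arctan2(*(q-P.mean(0))[::-1])).round(1))
    return C
E
python3 - <<'E'
from station import bot
from h import *
p=bot.read_camera('top');measure(p)
print('hub px',ray(p,(395,227),.097))
for c,a,m in blobs(p,(24,120,100),(34,255,255),(325,230,385,290),8):
    ys,xs=np.nonzero(m);W=np.array([ray(p,q,.010) for q in zip(xs,ys)])
    f=cv2.fitLine(W.astype(np.float32),cv2.DIST_L2,0,.01,.01).ravel();print('line',a,f.round(4),np.degrees(np.arctan2(f[1],f[0])).round(1),W.min(0),W.max(0))
cs=blobs(p,(0,0,200),(180,40,255),(300,262,340,302),40)
for c,a,m in cs: print('white',c.round(1),a,ray(p,c,.104).round(4))
E
```

```text
plug [ 0.5361 -0.3056] [425.7 194.8] 296
plug [ 0.491  -0.1383] [349.9 214.4] 289
plug [ 0.3692 -0.261 ] [406.4 270.9] 308
centre [ 0.4656 -0.2349] r 0.0999 mean [ 0.4654 -0.235 ]
bearing -45.0
bearing 75.2
bearing -164.9
hub px [ 0.46401876 -0.23640848]
```

```bash
python3 -c "
import cv2;i=cv2.imread('pics/top0.png')[160:310,290:460];cv2.imwrite('pics/crop.png',cv2.resize(i,None,fx=4,fy=4,interpolation=cv2.INTER_CUBIC)[:600])"
```

```text
(no output)
```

View pics/crop.png

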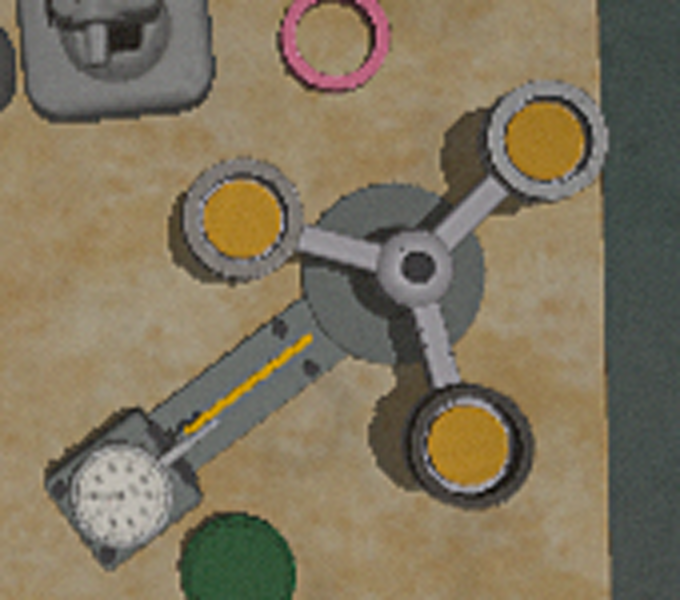

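The crop agrees: dark arm at 195°, centre (0.4655,-0.235). The yellow line runs from (367.5,244.2) to (336.3,268), and the gauge face is at (320.5,284).

```bash
python3 - <<'E'
from station import bot
from h import *
p=bot.read_camera('top');c=np.array([.4655,-.235])
b=lambda d:np.degrees(np.arctan2(d[1],d[0])).round(1)
h=cv2.cvtColor(p['color'],cv2.COLOR_RGB2HSV);m=cv2.inRange(h,(15,160,130),(32,255,255));m[:240]=0;m[272:]=0;m[:,:332]=0;m[:,370:]=0
ys,xs=np.nonzero(m);W=np.array([ray(p,q,.010) for q in zip(xs,ys)]);f=cv2.fitLine(W.astype(np.float32),cv2.DIST_L2,0,.01,.01).ravel()
print(len(xs),'fit',b(-f[:2]),'to mean',b(W.mean(0)-c), W.mean(0))
a,e=ray(p,(367.5,244.2),.01),ray(p,(336.3,268),.01);g=ray(p,(320.5,284),.104)
print('line',b(e-a),'gauge',b(g-c),np.linalg.norm(g-c),a,e)
print('post',ray(p,(253,140),.357),'post0',ray(p,(302,365),.29),'tip',ray(p,(343.5,265.5),.094))
t=ray(p,(343.5,265.5),.094);print(b(t-c),np.linalg.norm(t-c))
E
```

```text
80 fit 127.8 to mean 127.6 [ 0.39940754 -0.14914198]
line 127.7 gauge 128.1 0.20391054114733767 [ 0.42586682 -0.18597175] [ 0.3683089  -0.11139258]
post [0.58795002 0.03237174] post0 [ 0.22634544 -0.04675508] tip [ 0.37902737 -0.1243869 ]
128.0 0.14040218874696506
```

apply_moves:
  deltas:
    - [1,[0,0,-1],0]
    - [1,[0,0,-1],0]
    - [1,[0,0,-1],0]
    - [1,[0,0,-1],0]
    - [1,[0,0,-1],0]
    - [1,[-0.9,-0.5,-1],0]
    - [1,[-0.9,-0.5,-1],0]
    - [1,[-0.9,-0.5,-1],0]
    - [1,[-0.9,-0.5,-1],0]
    - [1,[-0.9,-0.5,-1],0]
  squeeze: 20

```text
t: 1.9
eef_pos: [0.347, 0.4912, 0.4002]
tool_rot: [0.002, 0.154, 0.988, -0.0]
contact_force: [0.1, -0.4, -0.0]
gripper_width: 0.002
grasp_force: 0.0
```

apply_moves:
  deltas:
    - [1,[-0.98,-0.7,-0.4],0]
    - [1,[-0.98,-0.7,-0.4],0]
    - [1,[-0.98,-0.7,-0.4],0]
    - [1,[-0.98,-0.7,-0.4],0]
    - [1,[-0.98,-0.7,-0.4],0]
    - [1,[-0.98,-0.7,-0.4],0]

```text
t: 2.5
eef_pos: [0.4916, 0.2995, 0.4821]
tool_rot: [0.003, 0.153, 0.988, 0.001]
contact_force: [0.3, 0.7, 0.4]
gripper_width: 0.0
grasp_force: 0.0
```

apply_moves:
  deltas:
    - [1,[-0.25,-1,0],-0.02]
    - [1,[-0.25,-1,0],-0.03]
    - [1,[-0.25,-1,0],-0.04]
    - [1,[-0.25,-1,0],-0.05]
    - [1,[-0.25,-1,0],-0.05]
    - [1,[-0.25,-1,0],-0.05]

```text
t: 3.1
eef_pos: [0.476, 0.099, 0.4798]
tool_rot: [0.001, -0.007, 1.0, 0.001]
contact_force: [-1.0, 0.8, -0.4]
gripper_width: 0.0
grasp_force: 0.0
```

apply_moves:
  deltas:
    - [1,[0.0,-1,0],0]
    - [1,[0.0,-1,0],-0.01]
    - [1,[0.0,-1,0],-0.02]
    - [1,[0.0,-1,0],-0.04]
    - [1,[0.0,-1,0],-0.04]
    - [1,[0.0,-1,0],-0.04]

```text
t: 3.7
eef_pos: [0.4801, -0.0989, 0.4791]
tool_rot: [-0.0, -0.133, 0.991, 0.0]
contact_force: [0.2, 0.7, -0.3]
gripper_width: -0.003
grasp_force: 0.0
```

```bash
python3 - <<'E'
from station import bot
import numpy as np
from scipy.spatial.transform import Rotation as R
o=bot.get_obs();w,x,y,z=o['tool_rot'];M=R.from_quat([x,y,z,w]).as_matrix()
print(o['eef_pos'],np.degrees(np.arctan2(M[1,0],M[0,0])),o['q'])
t=np.array([.4302,-.2807,.30]);print((M.T@(t-o['eef_pos'])/.2).round(3))
E
```

```text
[ 0.48013597 -0.09891331  0.47912519] -164.66615911474767 [-0.49260571 -0.0049745   0.57554998  1.55538622  0.00262151  1.59067585
  1.92141226]
[ 0.481 -0.811  0.896]
```

apply_moves:
  deltas:
    - [1,[0.48,-0.81,0],0]
    - [1,[0.48,-0.81,0],0]
    - [1,[0.48,-0.81,0],0]
    - [1,[0.48,-0.81,0],0]
    - [1,[0.48,-0.81,0.9],0]
    - [1,[0.48,-0.81,0.9],0]
    - [1,[0.48,-0.81,0.9],0]
    - [1,[0.48,-0.81,0.9],0]
    - [1,[0.48,-0.81,0.9],0]

```text
t: 4.6
eef_pos: [0.4294, -0.277, 0.2951]
tool_rot: [-0.004, -0.136, 0.991, 0.002]
contact_force: [-0.6, 0.3, 0.4]
gripper_width: 0.002
grasp_force: 0.0
```

apply_moves:
  deltas:
    - [1,[0,0,0.25],0]
    - [1,[0,0,0.5],0]
    - [1,[0,0,0.7],0]
    - [1,[0,0,0.7],0]

```text
t: 5.0
eef_pos: [0.4294, -0.2783, 0.1564]
tool_rot: [-0.003, -0.135, 0.991, 0.002]
contact_force: [-0.9, 0.2, 0.2]
gripper_width: 0.001
grasp_force: 0.0
```

```bash
python3 - <<'E'
from station import bot
import cv2
from h import *
o=bot.get_obs();print(o['eef_pos'],o['q'])
p=bot.read_camera('scene');i=p['color'][190:310,240:420,::-1]
cv2.imwrite('pics/s1.png',cv2.resize(i,None,fx=4,fy=4,interpolation=cv2.INTER_CUBIC))
E
```

```text
[ 0.42936431 -0.27825328  0.15643298] [-0.15196941  0.32021992  0.74037649  2.01717329 -0.27062793  0.90992063
  2.57496612]
```

View pics/s1.png

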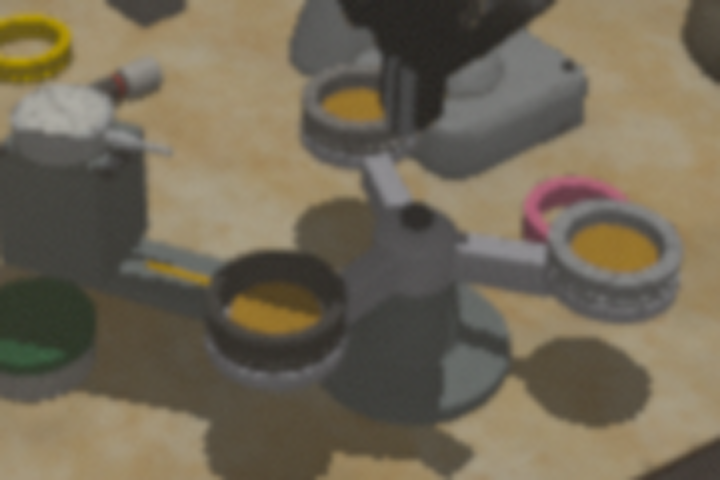

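The closed fingers show at crop (405,110), which is full-image (341,217), above the carrier. I'll project the TCP to check it.

```bash
python3 - <<'E'
from station import bot
from h import *
p=bot.read_camera('scene');T=np.linalg.inv(p['pose'])
for w in [(.4294,-.2783,.1564),(.4294,-.2783,.068),(.4655,-.235,.097)]:
    q=p['intrinsics']@(T[:3,:3]@w+T[:3,3]);print((q[:2]/q[2]).round(1),((q[:2]/q[2]-[240,190])*4).round(0))
E
```

```text
[339.9 236. ] [400. 184.]
[337.9 272.2] [392. 329.]
[341.9 242.6] [407. 211.]
```

apply_moves:
  deltas:
    - [1,[0,0,0.15],0]
    - [1,[0,0,0.28],0]
    - [1,[0,0,0.28],0]

```text
t: 5.4
eef_pos: [0.4311, -0.2808, 0.104]
tool_rot: [0.0, -0.135, 0.991, 0.0]
contact_force: [-0.2, 0.2, 0.1]
gripper_width: 0.001
grasp_force: 0.0
```

```bash
python3 - <<'E'
from station import bot
import cv2
from h import *
o=bot.get_obs();print(o['eef_pos'])
p=bot.read_camera('scene');T=np.linalg.inv(p['pose'])
q=p['intrinsics']@(T[:3,:3]@o['eef_pos']+T[:3,3]);print(((q[:2]/q[2]-[260,150])*5).round(0))
cv2.imwrite('pics/s2.png',cv2.resize(p['color'][150:270,260:410,::-1],None,fx=5,fy=5,interpolation=cv2.INTER_CUBIC))
E
```

```text
[ 0.43112245 -0.2807855   0.10399904]
[401. 542.]
```

View pics/s2.png

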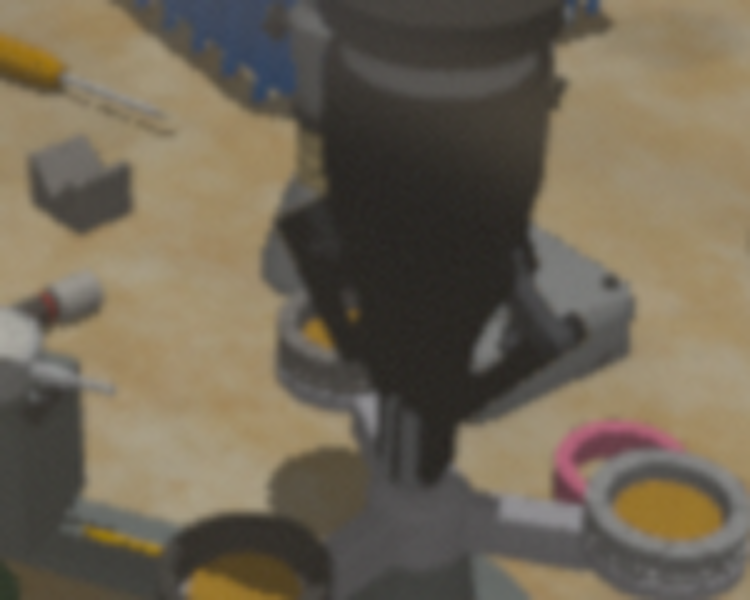

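The fingertip seems to end higher than projected, at about (415,485) against an expected (401,542). The top view should settle it.

```bash
python3 - <<'E'
from station import bot
import cv2
from h import *
o=bot.get_obs()
p=bot.read_camera('top');T=np.linalg.inv(p['pose'])
i=cv2.resize(p['color'][150:310,310:470,::-1],None,fx=3.7,fy=3.7,interpolation=cv2.INTER_CUBIC)
i=cv2.convertScaleAbs(i,alpha=1.6,beta=20)
for z in (.104,.13): 
    w=np.array([*o['eef_pos'][:2],z]);q=p['intrinsics']@(T[:3,:3]@w+T[:3,3]);print(z,((q[:2]/q[2]-[310,150])*3.7).round(0))
s=bot.read_camera('scene');j=cv2.convertScaleAbs(cv2.resize(s['color'][210:270,310:370,::-1],None,fx=9,fy=9,interpolation=cv2.INTER_CUBIC),alpha=2.,beta=20)
cv2.imwrite('pics/t2.png',cv2.resize(np.hstack([cv2.resize(i,(400,400)),cv2.resize(j,(400,400))]),None,fx=1,fy=1))
E
```

```text
0.104 [395. 341.]
0.13 [406. 341.]
```

View pics/t2.png

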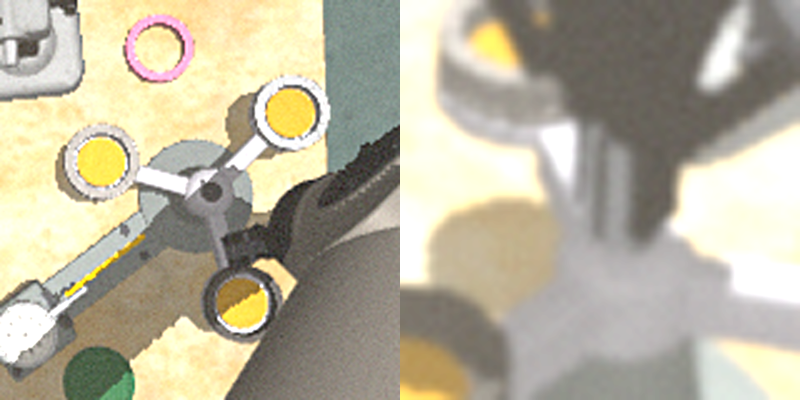

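The top view puts the hand in the sector beyond the dark arm, but the tip itself is unclear. I'll back off 15 mm tangentially, go down, and compare with the image.

apply_moves:
  deltas:
    - [1,[0,-0.075,0],0]
    - [1,[0,-0.075,0],0]
    - [1,[0,-0.075,0.08],0]
    - [1,[0,-0.075,0.18],0]
    - [1,[0,-0.075,0.18],0]

```text
t: 6.05
eef_pos: [0.4334, -0.2949, 0.0669]
tool_rot: [-0.001, -0.134, 0.991, 0.001]
contact_force: [-0.6, 0.4, 0.2]
gripper_width: 0.001
grasp_force: 0.0
```

```bash
python3 - <<'E'
from station import bot
import cv2
from h import *
o=bot.get_obs();print(o['eef_pos'],o['contact_force'])
p=bot.read_camera('scene');T=np.linalg.inv(p['pose'])
q=p['intrinsics']@(T[:3,:3]@o['eef_pos']+T[:3,3]);print(((q[:2]/q[2]-[300,200])*8).round(0))
cv2.imwrite('pics/s3.png',cv2.convertScaleAbs(cv2.resize(p['color'][200:275,300:390,::-1],None,fx=8,fy=8,interpolation=cv2.INTER_CUBIC),alpha=1.7,beta=25))
E
```

```text
[ 0.43342775 -0.29487179  0.06687112] [-0.55039179  0.41767402  0.20421659]
[355. 616.]
```

View pics/s3.png

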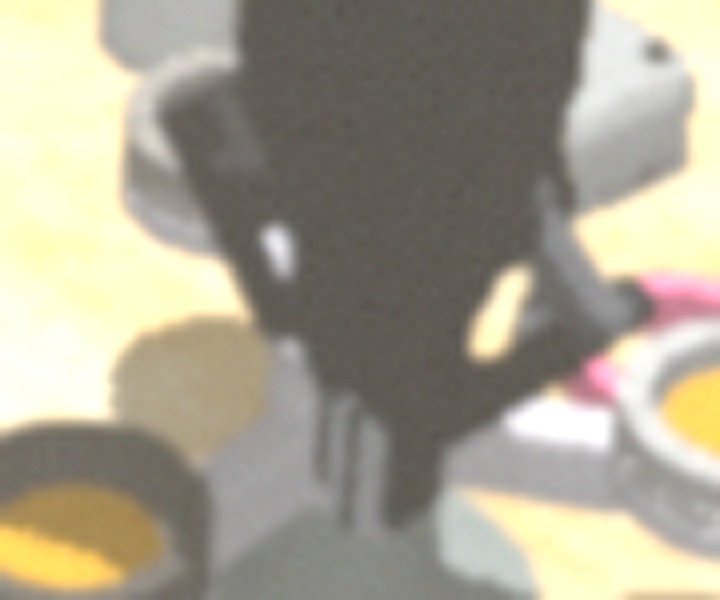

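The tip ends at about (370,525), clear of everything. In the image it looks roughly 25 mm higher than reported, so I'll go 15 mm lower, which is still safe above the foot, and feel for the arm.

apply_moves:
  deltas:
    - [1,[0,0,0.075],0]
    - [1,[0,0,0.075],0]
    - [1,[0,0.04,0.075],0]
    - [1,[0,0.08,0.075],0]
    - [1,[0,0.11,0.075],0]
    - [1,[0,0.13,0.075],0]
    - [1,[0,0.15,0.075],0]
    - [1,[0,0.17,0.075],0]

```text
t: 6.9
eef_pos: [0.425, -0.2628, 0.0525]
tool_rot: [0.0, -0.134, 0.991, -0.0]
contact_force: [-0.1, 0.6, -0.1]
gripper_width: -0.001
grasp_force: 0.0
```

```bash
python3 - <<'E'
from station import bot
from h import *
o=bot.get_obs();print(o['eef_pos'],o['contact_force'])
measure(bot.read_camera('top'))
E
```

```text
[ 0.42501547 -0.2628486   0.05251457] [-0.14075146  0.56827449 -0.08667119]
plug [ 0.5364 -0.3054] [425.6 194.7] 296
plug [ 0.4911 -0.1384] [350.  214.4] 286
```

```bash
python3 - <<'E'
from station import bot
import cv2
from h import *
p=bot.read_camera('scene')
cv2.imwrite('pics/s4.png',cv2.convertScaleAbs(cv2.resize(p['color'][200:275,290:380,::-1],None,fx=8,fy=8,interpolation=cv2.INTER_CUBIC),alpha=1.7,beta=25))
E
```

```text
(no output)
```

View pics/s4.png

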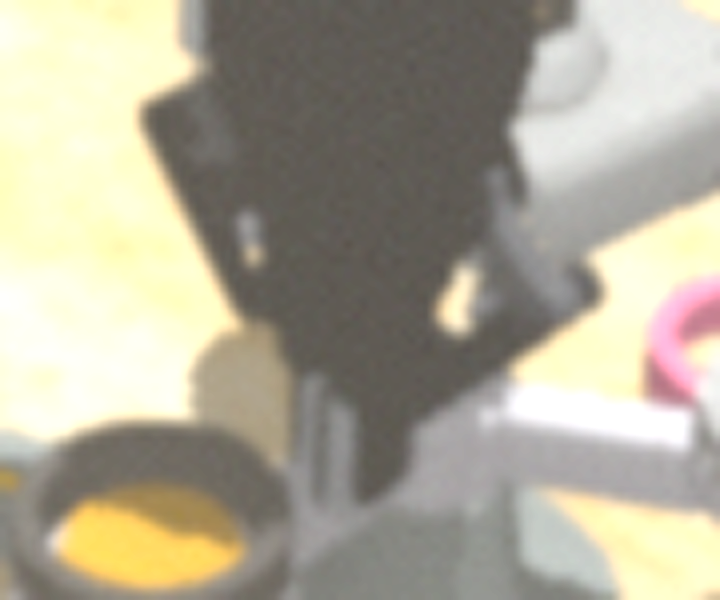

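The tip, about (360,500), now sits in front of the dark arm's near side, close to contact. I'll keep pushing gently.

apply_moves:
  deltas:
    - [1,[0,0.01,0],0]
    - [1,[0,0.02,0],0]
    - [1,[0,0.03,0],0]
    - [1,[0,0.04,0],0]
    - [1,[0,0.05,0],0]
    - [1,[0,0.05,0],0]

```text
t: 7.6
eef_pos: [0.4222, -0.2532, 0.0523]
tool_rot: [-0.0, -0.134, 0.991, 0.0]
contact_force: [0.2, 0.1, -0.8]
gripper_width: 0.001
grasp_force: 0.0
```

```bash
python3 - <<'E'
from station import bot
from h import *
o=bot.get_obs();print(o['eef_pos'],o['contact_force'])
measure(bot.read_camera('top'))
E
```

```text
[ 0.42219834 -0.253192    0.05234338] [ 0.20868607  0.1319987  -0.75099299]
plug [ 0.5362 -0.3055] [425.7 194.8] 295
plug [ 0.491  -0.1384] [350.  214.4] 287
```

There is still no contact with the tool centre over the arm, so the tip really is about 30 mm higher than reported and has passed above the bar. I'll back out, go lower and retry.

apply_moves:
  deltas:
    - [1,[0,-0.1,-0.02],0]
    - [1,[0,-0.2,-0.02],0]
    - [1,[0,-0.2,-0.02],0]
    - [1,[0,-0.2,0.05],0]
    - [1,[0,-0.2,0.1],0]
    - [1,[0,-0.2,0.1],0]
    - [1,[0,-0.16,0.1],0]
    - [1,[0,-0.14,0.1],0]
    - [1,[0,-0.12,0.1],0]
    - [1,[0,-0.1,0.1],0]
    - [1,[0,-0.08,0.1],0]

```text
t: 8.75
eef_pos: [0.4268, -0.2689, 0.0327]
tool_rot: [0.0, -0.134, 0.991, -0.0]
contact_force: [2.2, -9.7, -2.6]
gripper_width: 0.004
grasp_force: 5.4
```

apply_moves:
  deltas:
    - [1,[0,0.01,0],0]
    - [1,[0,0.02,0],0]
    - [1,[0,0.03,0],0]
    - [1,[0,0.04,0],0]
    - [1,[0,0.05,0],0]
    - [1,[0,0.05,0],0]

```text
t: 9.35
eef_pos: [0.4239, -0.2611, 0.0327]
tool_rot: [0.0, -0.133, 0.991, -0.001]
contact_force: [-0.5, -5.0, -1.2]
gripper_width: 0.002
grasp_force: 2.7
```

```bash
python3 - <<'E'
from station import bot
from h import *
o=bot.get_obs();print(o['eef_pos'],o['contact_force'])
measure(bot.read_camera('top'))
E
```

```text
[ 0.42390444 -0.26109606  0.03273675] [-0.5010495  -5.04158693 -1.15854096]
plug [ 0.5205 -0.3184] [431.7 201.9] 302
plug [ 0.5098 -0.1456] [353.2 206. ] 291
```

Contact: the carrier has turned −11.6° and the dark arm is at about 183.5°. Next I'll work out the arc to follow.

```bash
cat > plan.py <<'E'
from station import bot
import numpy as np,sys
from scipy.spatial.transform import Rotation as R
o=bot.get_obs();w,x,y,z=o['tool_rot'];M=R.from_quat([x,y,z,w]).as_matrix();yaw=np.degrees(np.arctan2(M[1,0],M[0,0]))
c=np.array([.4655,-.235]);d=.0235
def plan(ths,r=.045,d=d):
    for t in ths:
        a=np.radians(t);g=c+r*np.array([np.cos(a),np.sin(a)])+d*np.array([-np.sin(a),np.cos(a)])
        s=M.T@np.array([*(g-o['eef_pos'][:2]),0])/.2;k=-(((t-yaw)+180)%360-180)/360
        print(t,s.round(3)[:2],round(k,3))
if __name__=='__main__':
    plan(np.linspace(*map(float,sys.argv[1:3]),int(sys.argv[3])))
E
python3 plan.py 181 151 11
```

```text
181.0 [0.012 0.013] 0.04
178.0 [0.015 0.026] 0.048
175.0 [0.017 0.039] 0.056
172.0 [0.018 0.052] 0.065
169.0 [0.019 0.065] 0.073
166.0 [0.019 0.079] 0.081
163.0 [0.018 0.092] 0.09
160.0 [0.016 0.105] 0.098
157.0 [0.014 0.118] 0.106
154.0 [0.012 0.131] 0.115
151.0 [0.008 0.144] 0.123
```

apply_moves:
  deltas:
    - [1,[0.01,0.01,0],0.02]
    - [1,[0.014,0.026,0],0.035]
    - [1,[0.017,0.039,0],0.05]
    - [1,[0.018,0.052,0],0.06]
    - [1,[0.019,0.065,0],0.07]
    - [1,[0.019,0.079,0],0.08]
    - [1,[0.018,0.092,0],0.09]
    - [1,[0.016,0.105,0],0.1]
    - [1,[0.014,0.118,0],0.11]
    - [1,[0.012,0.131,0],0.115]
    - [1,[0.01,0.144,0],0.12]
    - [1,[0.01,0.144,0],0.12]

```text
t: 10.6
eef_pos: [0.4147, -0.2332, 0.0327]
tool_rot: [0.001, 0.241, 0.971, -0.001]
contact_force: [-0.8, -4.5, -0.8]
gripper_width: 0.001
grasp_force: 1.8
```

```bash
cat > m.py <<'E'
from station import bot
from h import *
o=bot.get_obs();print(o['eef_pos'],o['contact_force'],o['q'][6])
p=bot.read_camera('top')
for w,_,a in measure(p):
    d=w-[.4655,-.235];b=np.degrees(np.arctan2(d[1],d[0]));print('b',b.round(1),'mod',(b%120).round(1),np.linalg.norm(d).round(4))
E
python3 m.py; python3 plan.py 151 129 9
```

```text
[ 0.4146534  -0.23319269  0.03273195] [-0.84382384 -4.4819302  -0.81809052] 2.1029822442968733
plug [ 0.5498 -0.1813] [369.3 188.3] 283
b 32.5 mod 32.5 0.0999
151.0 [-0.002 -0.002] 0.003
148.25 [0.003 0.009] 0.011
145.5 [0.008 0.02 ] 0.019
142.75 [0.012 0.032] 0.026
140.0 [0.016 0.043] 0.034
137.25 [0.018 0.055] 0.041
134.5 [0.021 0.067] 0.049
131.75 [0.023 0.079] 0.057
129.0 [0.024 0.091] 0.064
```

apply_moves:
  deltas:
    - [1,[0.003,0.009,0],0.01]
    - [1,[0.008,0.02,0],0.02]
    - [1,[0.012,0.032,0],0.026]
    - [1,[0.016,0.043,0],0.034]
    - [1,[0.018,0.055,0],0.04]
    - [1,[0.02,0.067,0],0.05]
    - [1,[0.022,0.075,0],0.055]
    - [1,[0.022,0.075,0],0.055]

```text
t: 11.45
eef_pos: [0.4173, -0.2171, 0.0325]
tool_rot: [0.0, 0.404, 0.915, -0.0]
contact_force: [-1.1, -3.9, 2.7]
gripper_width: -0.007
grasp_force: 1.9
```

```bash
python3 m.py; python3 plan.py 132 124 9
```

```text
[ 0.41727274 -0.21714131  0.03247729] [-1.13515995 -3.90715413  2.69251493] 1.8138219290603685
plug [ 0.5618 -0.2095] [382.  183.1] 287
b 14.9 mod 14.9 0.0996
132.0 [-0.003  0.002] 0.001
131.0 [-0.001  0.006] 0.004
130.0 [0.001 0.01 ] 0.007
129.0 [0.003 0.014] 0.01
128.0 [0.005 0.018] 0.012
127.0 [0.007 0.022] 0.015
126.0 [0.008 0.026] 0.018
125.0 [0.01 0.03] 0.021
124.0 [0.011 0.034] 0.023
```

apply_moves:
  deltas:
    - [1,[0.001,0.009,0],0.007]
    - [1,[0.004,0.016,0],0.011]
    - [1,[0.007,0.022,0],0.015]
    - [1,[0.009,0.028,0],0.02]
    - [1,[0.009,0.028,0],0.02]
    - [1,[0.009,0.028,0],0.02]

```text
t: 12.1
eef_pos: [0.4199, -0.2113, 0.0323]
tool_rot: [-0.0, 0.46, 0.888, 0.0]
contact_force: [-3.6, -2.0, 2.1]
gripper_width: -0.0
grasp_force: 2.0
```

```bash
python3 m.py
```

```text
[ 0.41992571 -0.21129392  0.03226043] [-3.6397858  -2.02288035  2.09656038] 1.707936993645471
plug [ 0.5644 -0.2215] [387.4 181.9] 294
b 7.8 mod 7.8 0.0998
```

The arm is at 127.8°, on target. Now I'll back off tangentially, rise straight up and check.

apply_moves:
  deltas:
    - [1,[0,-0.03,0],0]
    - [1,[0,-0.08,0],0]
    - [1,[0,-0.12,0],0]
    - [1,[0,-0.12,0],0]
    - [1,[0,-0.12,-0.1],0]
    - [1,[0,-0.12,-0.3],0]
    - [1,[0,-0.12,-0.55],0]
    - [1,[0,-0.12,-0.8],0]
    - [1,[0,-0.12,-1],0]
    - [1,[0,-0.12,-1],0]

```text
t: 13.15
eef_pos: [0.4049, -0.2245, 0.2358]
tool_rot: [0.003, 0.457, 0.889, 0.002]
contact_force: [1.2, -0.1, 0.0]
gripper_width: 0.001
grasp_force: 0.0
```

apply_moves:
  deltas:
    - [1,[0,0,-0.25],0]
    - [1,[0,0,-0.5],0]
    - [1,[0,0,-0.75],0]
    - [1,[0,0,-1],0]
    - [1,[0,0,-1],0]
    - [1,[0,0,-1],0]

```text
t: 13.75
eef_pos: [0.4029, -0.2264, 0.4372]
tool_rot: [0.004, 0.46, 0.888, 0.003]
contact_force: [0.2, -0.3, -0.9]
gripper_width: -0.002
grasp_force: 0.0
```

```bash
python3 m.py; python3 - <<'E'
from station import bot
import cv2
a=bot.read_camera('top')['color'][150:310,290:450,::-1];b=bot.read_camera('scene')['color'][180:310,220:420,::-1]
import numpy as np
cv2.imwrite('pics/end.png',np.hstack([cv2.resize(a,(400,400)),cv2.resize(b,(400,400))]))
E
```

```text
[ 0.40286271 -0.22643312  0.43716867] [ 0.1862229  -0.25966867 -0.87612822] 0.7835374772975716
plug [ 0.5643 -0.2216] [387.4 182. ] 293
b 7.7 mod 7.7 0.0997
```

View pics/end.png

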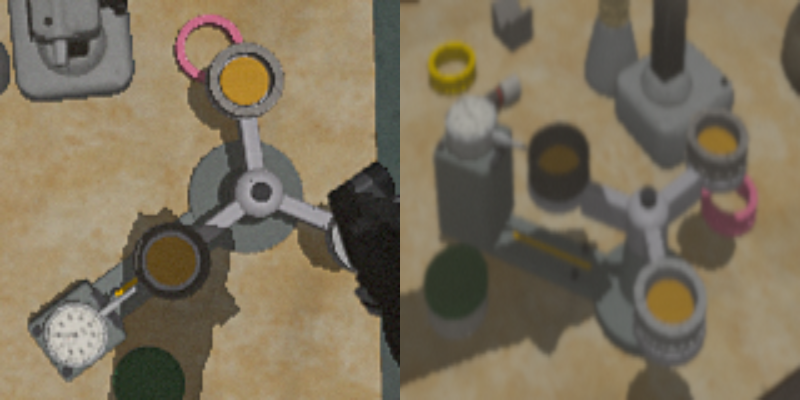

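The picture shows the dark ring at (170,258) on the plunger's line, all three rings seated, and the hand clear.

```bash
python3 -c "
from station import bot
print(bot.hand_in())"
```

```text
the job is handed in; nothing more can be done
None
```

I turned the carrier so the dark ring sits squarely in front of the plunger (arm measured at 127.7°, gauge line at 127.8°), with all three rings seated and the hand clear; the job was handed in at about 14 s of the 40 s, and no verdict was returned.

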